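Hand over from one ratchet work support to the other

ROBOT

A 6-joint arm with a two-finger parallel gripper is mounted at the origin on a cart in front of the work surface, level with it; the furniture and walls round the work are solid. World frame = base frame: x ahead of the robot, y to its left, z up, the work surface at z = 0. Lengths are in m, angles in degrees, forces in N, time in s.
With the tool pointing down it reaches from about 0.4 to 0.825 m from the base axis. Payload 7 kg.
Tool frame: the origin (TCP) lies midway between the tips of the shut fingers; the grasp point (between the pads) lies 19 mm behind it; z points along the fingers, y is the direction in which the jaws open and shut (so a half turn about z gives the same grasp; the last joint's range is limited). The gripper opens to 88 mm and grips with 3 to 60 N. Pads are 19 mm wide; open, the fingers measure 130 mm over their backs; the gripper's body (78 mm by 193 mm) begins 47 mm behind the grasp point.
Start: joints at [85.663, 20.546, 0.682, 0, -70.136, -16.507], TCP at [0.24, 0.631, 0.227] pointing down, gripper open.
Joint ranges: [-176.03, 176.03], [-82.01, 121.73], [-58.28, 71.71], [-173.87, 95.51], [-174.79, -0.11], [-173.66, 173.66]. Speed limits (degrees/s): [136.94, 136.94, 172.46, 180, 180, 180].

INTERFACE

Orientations are given as [roll, pitch, yaw] about the fixed x, y, z axes, in that order (R = Rz(yaw) Ry(pitch) Rx(roll)).
In Python, from plant import sensors, viewer, r gives the robot as it stands. The module is installed in compiled form; this text tells all that it offers.
- The arm moves only by the shell command python3 -m handwheel 'ROWS' [OPENING] [FORCE]. ROWS is JSON, one flat list of numbers, 6 for each row, row after row: the shift along the world's x, y, z in cm, then the turn, a rotation vector about the world's x, y, z in rad. In form: [tx, ty, tz, wx, wy, wz, tx, ty, tz, wx, wy, wz, ...]. A call has 1 to 8 rows; each row is the pose to reach, as a shift and turn from the pose measured when the call began; what a row does not reach only later rows make up. A row lasts 1/10 s, in which the tool goes at most 50 mm and 8.59 degrees, less where a joint would pass 70% of its speed; a pose out of reach is approached as far as the arm can. A call with a gripper value outside its range is refused whole. OPENING is the closure in counts, from 0 (fully open) to 255 (shut), set as the call begins (- or left out, the last holds). The fingers move at their own pace and stop on an object; FORCE is the grip in N (left out, the last holds). Time passes only in rows, so rows that repeat a pose let the fingers close. It gives the time, the measured TCP pose, the force and the opening at its end, in the units of the state.
- sensors.get_state(): the state, without advancing time (a new reading comes with each control period).
- viewer.capture(name): name is "side" or "top" or "wrist"; returns a dict with "img" (400x640x3 uint8, red, green, blue), "camera_matrix" (3x3 intrinsics, pixels), "camera_from_world" (4x4, takes a point from world to camera coordinates); the wrist camera has in their place "mount" (4x4, takes a point from camera to tool coordinates, whose origin is the TCP and whose axes are the flange's). Camera axes: x right, y down, z forward; pixel columns grow to the right and rows downward; lengths in m; the calibration is good to about 2 mm. A picture is of the moment at which its call begins: read the wrist's pose just before it. There is no depth.
- r.close_job(): hands the job in, once; it reports no verdict.
The state is a dict: "time_s": time; "joints": joint angles; "qd": joint speeds; "joint_torque": joint torques, N m; "tcp_pos": TCP position; "eef_rot": TCP orientation; "contact_force": force on the tool from outside, world axes, zero at the start; "moment": the same for the moment, N m; "gripper_width": finger opening in m.
Only numpy, scipy, OpenCV 4.12 (cv2) and the standard library are available. Lean on these libraries where they do the work, as an engineer would, in place of code of your own. Each camera call takes 0.05 s, during which the arm holds its last target.

TASK

The next job goes on the yellow ratchet support, at the height where the blue one stands now. Pull the yellow support's head up, tooth by tooth, until it is level with the blue head and let its pawl hold it there; then lift the blue support's pawl lever so that its head sinks fully home. Leave the yellow head up, the blue head down, and let go of both.

Things in the scene. Friction and masses are not known exactly. Their poses are not given: they have to be found in the camera images.
- yellow_stand: Yellow ratchet work support, fixed to the bench: base plate 150 x 110 x 10 mm and a column 130 mm high, about 50 mm square, in which a 24 mm square toothed steel rail slides straight up and down with a yellow head on top. Origin: centre of the base's underside, on the rail's axis. z up; the pawl lever sticks out on its -x side (towards the robot), the teeth face +x.
- blue_stand: The same kind of support painted blue; same size, origin and axes.
- yellow_head (a point): Centre of the top face of the yellow head, 182 mm above the bench when down. The head is a block 50 mm (stand x) by 40 mm (stand y) by 32 mm high, its top 4 mm a black rubber pad; grip it from above across its 40 mm, about 16 mm below this point. Below it only the 24 mm square rail rises out of the column. Axes as the stand.
- blue_head (a point): The same point of the blue head, on a like block. Axes as the stand.
- blue_lever (a point): Middle of the round blue sleeve (16 mm thick, 60 mm long) at the end of the blue support's pawl lever. Lever down, it lies 70 mm above the bench and 105 mm in front of the rail's axis (stand -x); the hinge lies level with it, 135 mm away along stand +x, its axis along stand y. Axes as the stand when the lever is down: -x runs out along the lever.
- yellow_rail (a joint): Height of the yellow head above fully down, m (0 = home, stop at 0.102). Starts home. Teeth every 8 mm: pulled up (about 10 N, plus 60 N per m/s), the pawl clicks under each tooth and then holds the head at the last multiple of 0.008 passed. So pull it about 4 mm past the wanted height and let go: it drops back on to the tooth. Its own lever, like the blue one, lets it down.
- blue_rail (a joint): Height of the blue head above fully down, m. Same ratchet; it starts held on one of the teeth between 0.035 and 0.1.
- blue_pawl (a joint): Angle of the blue pawl lever, rad: 0 = down (engaged), growing as it is lifted, stop at 0.40. It clears the teeth above about 0.13; lift it to about 0.25 (some 33 mm at the sleeve, 2 to 3 N). While it is held up the head sinks home by its own weight in one to two seconds; let go, a spring brings the lever down again.

How it is judged:
By the outcome, as a careful person would: the job done as asked, in the order asked, and still so for the second after the job is handed in, with the robot touching nothing.
It also fails if it takes over 51 s, if anything falls off the work surface, if the arm or the gripper's body presses on something with over 40 N, if the wrist force passes 120 N, or if a joint passes its speed limit or range.

## Working session

There is one attempt and no reset: what is moved stays moved. The work goes in short steps, Python scripts to look and compute and a shell command to move; the robot and the scene stay as the last step left them, time stands still between calls to the robot, and variables do not carry over. Pictures are saved under pics/ and viewed, and the job is handed in when it is done.

```bash
mkdir -p pics
python3 - <<'E'
from plant import sensors, viewer, r
import cv2,numpy as np
print(sensors.get_state())
for n in ["side","top","wrist"]:
    c=viewer.capture(n); cv2.imwrite(f"pics/{n}0.png",c["img"][:,:,::-1])
    np.savez(f"{n}0.npz",**c)
    print(n,[ (k,np.round(v,4).tolist()) for k,v in c.items() if k!="img"])
E
```

```text
{'time_s': 0.0, 'joints': array([ 8.56621909e+01,  2.05898455e+01,  6.33889234e-01, -2.00453779e-02,
       -7.01343551e+01, -1.65075305e+01]), 'qd': array([-0.01597521,  0.01690363,  0.06480338,  0.01324154,  0.02734058,
        0.01789351]), 'joint_torque': array([-4.90927687e-04, -5.82709408e+01,  2.93050164e+01,  6.99723691e+00,
        6.90123779e-03, -1.47625233e-04]), 'tcp_pos': array([0.24004177, 0.63036234, 0.22564173]), 'eef_rot': array([ 1.79908056e+02, -7.59634153e-03, -2.08521601e+01]), 'contact_force': array([-0.56173368, -0.18481175,  0.63333024]), 'moment': array([-0.00343666,  0.03626435,  0.00529901]), 'gripper_width': 0.08776260704970915}
side [('camera_matrix', [[519.7923, 0.0, 326.8086], [0.0, 519.7923, 211.3218], [0.0, 0.0, 1.0]]), ('camera_from_world', [[0.8472, -0.531, 0.0198, -0.4754], [-0.194, -0.3437, -0.9188, 0.2114], [0.4946, 0.7745, -0.3942, 0.7017], [0.0, 0.0, 0.0, 1.0]])]
top [('camera_matrix', [[373.6538, 0.0, 318.9871], [0.0, 373.6538, 205.5302], [0.0, 0.0, 1.0]]), ('camera_from_world', [[0.0119, -0.9999, -0.0099, 0.0099], [-0.9921, -0.0106, -0.1252, 0.5788], [0.1251, 0.0113, -0.9921, 0.9044], [0.0, 0.0, 0.0, 1.0]])]
wrist [('camera_matrix', [[344.76, 0.0, 320.2615], [0.0, 344.76, 196.2876], [0.0, 0.0, 1.0]]), ('mount', [[0.0009, -0.9656, -0.2601, 0.0693], [1.0, 0.0009, -0.0002, 0.0], [0.0005, -0.2601, 0.9656, -0.1572], [0.0, 0.0, 0.0, 1.0]])]
```

View pics/side0.png

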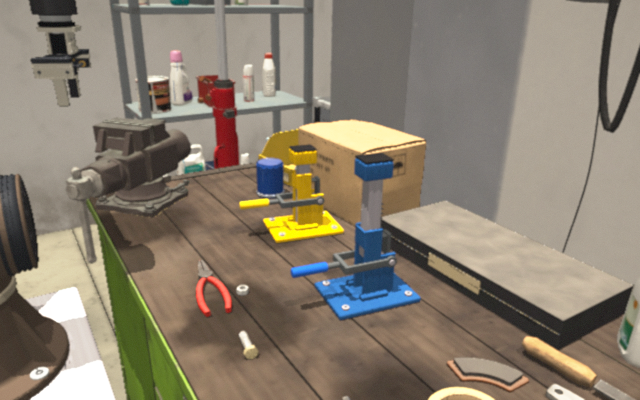

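View pics/top0.png

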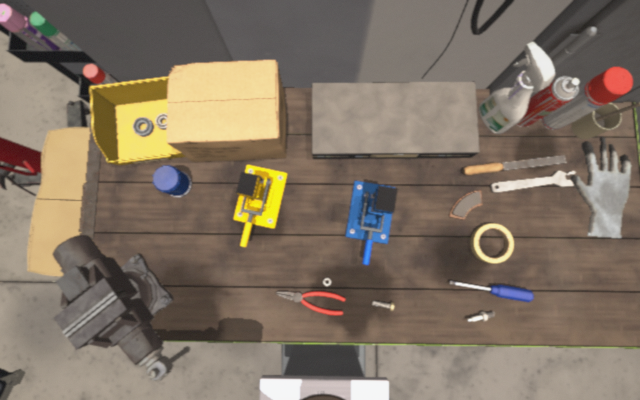

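View pics/wrist0.png

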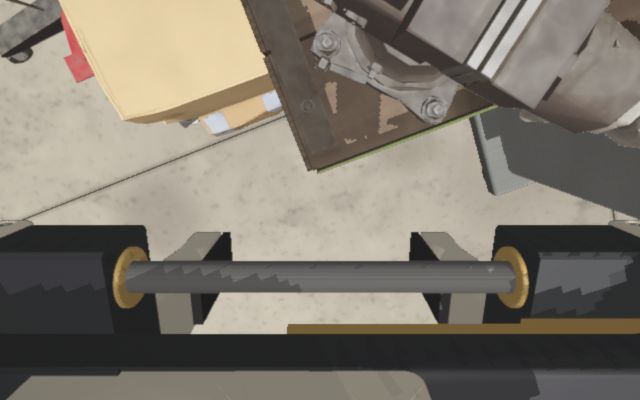

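The side view shows both stands: yellow head near (302,155) and blue head near (374,166). In the top view they are near (247,184) and (385,200). I'll enlarge both to pick points.

Run:
```python
import cv2
s=cv2.imread("pics/side0.png");t=cv2.imread("pics/top0.png")
def z(im,x,y,w,h,k,n): cv2.imwrite(n,cv2.resize(im[y:y+h,x:x+w],None,fx=k,fy=k,interpolation=cv2.INTER_CUBIC))
z(s,230,140,120,105,6,"pics/a1.png");z(s,285,145,140,175,3.4,"pics/a2.png");z(t,225,155,70,95,6,"pics/a3.png");z(t,340,170,65,95,6,"pics/a4.png")
```

```text
(no output)
```

View pics/a1.png

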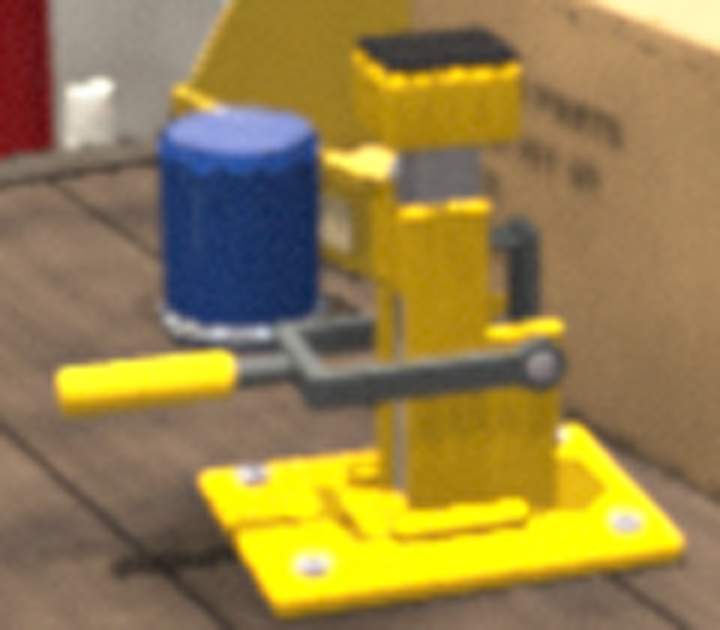

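View pics/a2.png

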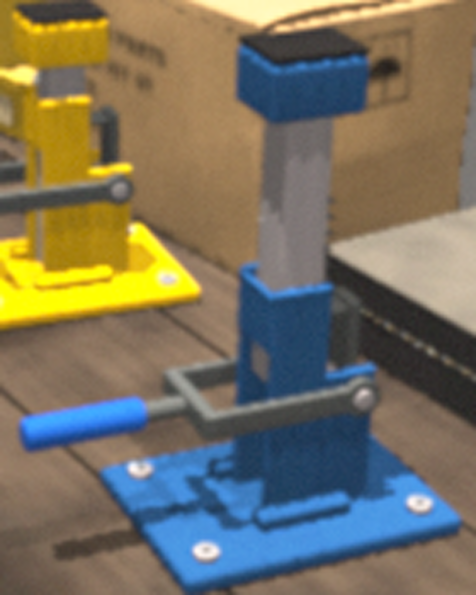

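View pics/a3.png

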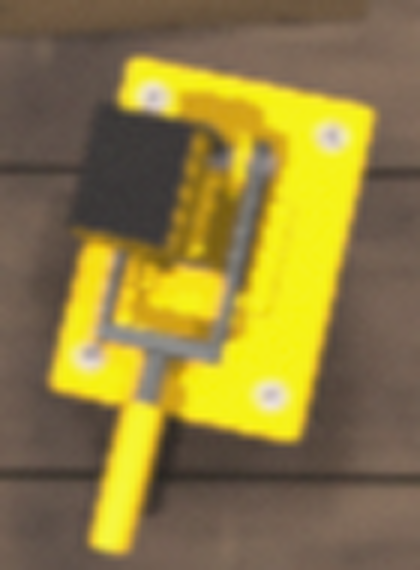

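View pics/a4.png

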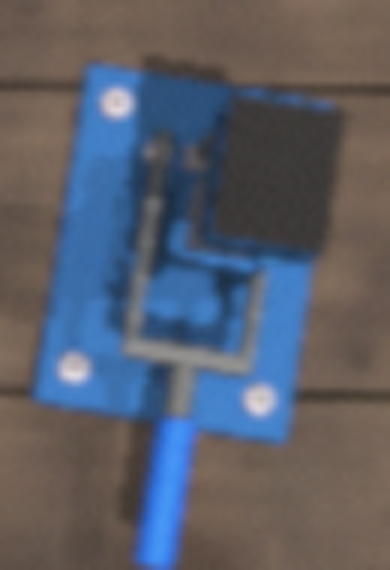

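```bash
cat > fit.py <<'E'
import numpy as np
from scipy.optimize import least_squares
C={n:np.load(f"{n}0.npz") for n in("side","top")}
def proj(n,p):
    c=C[n]; M=c["camera_from_world"]; q=M[:3,:3]@p+M[:3,3]; u=c["camera_matrix"]@q; return u[:2]/u[2]
def px(off,k,p): return np.array(off)+(np.array(p)+.5)/k-.5
B=lambda sx,sy:(sx*.075,sy*.055,.010,0)
H=lambda sx,sy,d=0:(sx*.025,sy*.02,.182-d,1)
def fit(obs,h0=None):
    def f(v):
        x,y,a,h=v[:4]; c,s=np.cos(a),np.sin(a); r=[]
        for n,P,u in obs:
            X=np.array([x+c*P[0]-s*P[1],y+s*P[0]+c*P[1],P[2]+P[3]*(h if h0 is None else h0)])
            d=proj(n,X)-u
            d=d+(v[4:6] if n=="side" else v[6:8])
            r+=list(d)
        return np.r_[r,v[4:]*.6, (v[3]*0 if h0 is None else v[3])]
    s=least_squares(f,[.6,0,0,.05]+[0]*4,loss="soft_l1"); return s
if __name__=="__main__":
    T=lambda p:px((225,155),6,p); S=lambda p:px((230,140),6,p)
    Y=[("top",B(1,1),T((130,57))),("top",B(1,-1),T((373,105))),("top",B(-1,-1),T((298,442))),("top",B(-1,1),T((50,388))),
     ("top",H(1,1),T((103,103))),("top",H(1,-1),T((193,125))),("top",H(-1,-1),T((165,245))),("top",H(-1,1),T((75,230))),
     ("side",B(-1,1),S((200,478))),("side",B(-1,-1),S((275,603))),("side",B(1,-1),S((683,543))),("side",B(1,1),S((578,425))),
     ("side",H(-1,1),S((357,45))),("side",H(1,-1),S((522,65))),("side",H(1,1),S((485,30)))]
    T=lambda p:px((340,170),6,p); S2=lambda p:px((285,145),3.4,p)
    Bl=[("top",B(1,1),T((88,65))),("top",B(-1,-1),T((285,440))),("top",B(-1,1),T((35,402))),
     ("top",H(1,1),T((228,93))),("top",H(1,-1),T((343,107))),("top",H(-1,-1),T((322,250))),("top",H(-1,1),T((213,235))),
     ("side",B(-1,1),S2((102,470))),("side",B(-1,-1),S2((188,582))),("side",B(1,-1),S2((462,520))),
     ("side",H(-1,1),S2((240,45))),("side",H(1,-1),S2((368,52))),("side",H(1,1),S2((328,30))),
     ("side",H(-1,1,.032),S2((240,98))),("side",H(-1,-1,.032),S2((275,122))),("side",H(1,-1,.032),S2((366,105)))]
    for nm,o in(("Y",Y),("B",Bl)):
        s=fit(o); v=s.x; print(nm,np.round(v[:3],4),"yaw",np.degrees(v[2]).round(1),"h",v[3].round(4),"bias",v[4:].round(2))
        print(np.round(s.fun[:2*len(o)].reshape(-1,2),1).tolist())
E
python3 fit.py
```

```text
Y [ 0.605   0.1701 -0.2   ] yaw -11.5 h -0.002 bias [-0.12  0.85 -0.06 -0.41]
[[0.0, -0.2], [0.3, 0.3], [-0.1, 0.1], [-0.2, 0.2], [-1.1, -0.9], [1.9, -0.8], [1.2, 1.6], [-1.9, 0.3], [-0.6, -0.4], [0.2, -0.3], [0.4, -0.1], [-0.2, 0.3], [-1.3, -0.1], [0.6, -0.1], [0.4, 0.5]]
B [ 0.5692 -0.1145 -0.1522] yaw -8.7 h 0.0641 bias [0.04 1.69 0.74 0.35]
[[-0.4, -0.6], [0.5, 0.7], [-0.5, 0.0], [-0.3, -1.2], [0.8, -0.3], [0.7, 0.9], [-1.5, 0.1], [-0.8, -0.5], [0.1, 0.3], [0.8, -0.6], [-1.5, -2.8], [2.0, -0.8], [1.0, -1.5], [-2.3, 1.2], [-1.0, 2.3], [1.1, 3.5]]
```

```bash
cat > ov.py <<'E'
import numpy as np,cv2
from fit import proj
def box(n,img,pose,bias,x,y,z0,z1,k,off,col):
    a=pose[2];c,s=np.cos(a),np.sin(a)
    P=[[px,py,pz] for pz in(z0,z1) for px,py in((-x,-y),(x,-y),(x,y),(-x,y))]
    u=[((proj(n,np.array([pose[0]+c*p[0]-s*p[1],pose[1]+s*p[0]+c*p[1],p[2]]))+bias-off+.5)*k).astype(int) for p in P]
    for i in range(4):
        for A,b in((i,(i+1)%4),(i+4,(i+1)%4+4),(i,i+4)): cv2.line(img,tuple(map(int,u[A])),tuple(map(int,u[b])),col,1)
E
python3 - <<'E'
from ov import *
s=cv2.imread("pics/side0.png");out=[]
for nm,pose,off,hs,b in(("Y",(.605,.1701,-.2),(275,140),(0,),(0.1,-.85)),("B",(.5692,-.1145,-.1522),(335,145),(.056,.064,.072),(0,-1.2))):
  for h in hs:
    off_=np.array(off);k=4
    im=cv2.resize(s[off[1]:off[1]+ (110 if nm=="Y" else 175),off[0]:off[0]+ (80 if nm=="Y" else 85)],None,fx=k,fy=k,interpolation=cv2.INTER_CUBIC)
    box("side",im,pose,b,.025,.02,.150+h,.178+h,k,off_,(0,0,255))
    box("side",im,pose,b,.025,.025,.06,.13,k,off_,(0,255,0))
    box("side",im,pose,b,.075,.055,.0,.01,k,off_,(255,0,255))
    out.append(im)
cv2.imwrite("pics/ovY.png",out[0]); 
cv2.imwrite("pics/ovB.png",cv2.resize(cv2.hconcat(out[1:]),None,fx=.78,fy=.78,interpolation=cv2.INTER_AREA))
E
```

```text
(no output)
```

View pics/ovY.png

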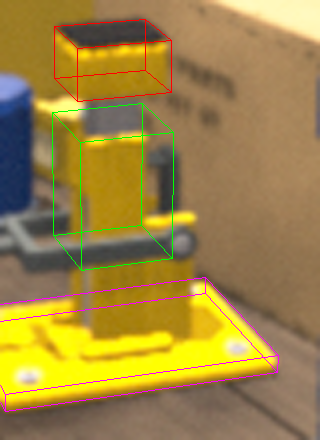

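View pics/ovB.png

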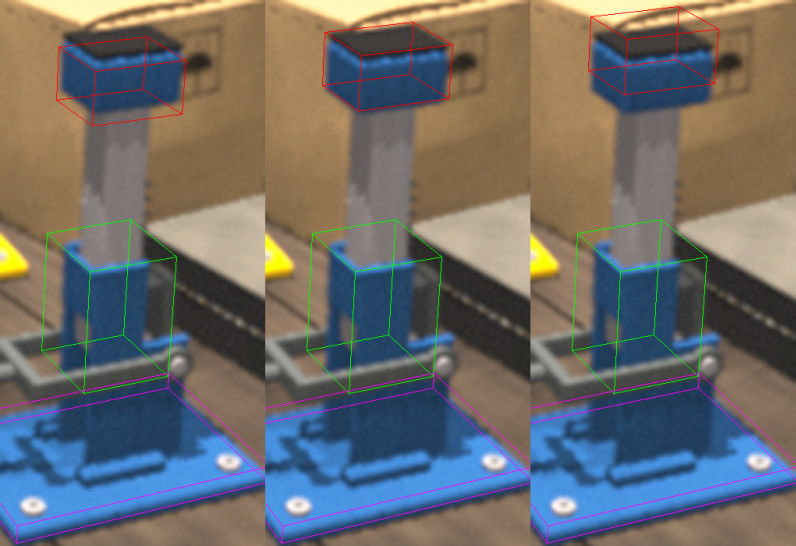

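The overlay puts the blue head at 0.064. Next I move above the yellow head.

```bash
python3 -m handwheel '[0,0,5,0,0,0, 2,-2.5,8,0,0,0, 5,-6.3,10,0,0,0.03, 8,-10,10,0,0,0.05, 11,-14,10,0,0,0.08, 14,-17.6,10,0,0,0.1, 17,-21.4,10,0,0,0.13, 20,-25.2,10,0,0,0.163]' 0
```

```text
time_s: 0.95
tcp_pos: [0.4408, 0.3767, 0.3259]
eef_rot: [179.9, -0.0, -11.4]
contact_force: [-0.0, 0.1, -0.3]
gripper_width: 0.0877
```

```bash
python3 -m handwheel '[3,-3.8,0,0,0,0, 6,-7.6,0,0,0,0, 9,-11.4,0,0,0,0, 12,-15.2,0,0,0,0, 15,-19,0,0,0,0, 16.4,-20.7,0,0,0,0, 16.4,-20.7,0,0,0,0, 16.4,-20.7,0,0,0,0]'
python3 - <<'E'
from plant import sensors, viewer
import cv2,numpy as np
from scipy.spatial.transform import Rotation as R
s=sensors.get_state(); c=viewer.capture("wrist")
T=np.eye(4);T[:3,:3]=R.from_euler("xyz",s["eef_rot"],degrees=True).as_matrix();T[:3,3]=s["tcp_pos"]
M=np.linalg.inv(T@c["mount"])
im=c["img"][:,:,::-1].copy()
def pr(p): q=M[:3,:3]@p+M[:3,3];u=c["camera_matrix"]@q;return u[:2]/u[2]
for pose,h in(((.605,.1701,-.2),0),((.5692,-.1145,-.1522),.064)):
  a=pose[2];cc,ss=np.cos(a),np.sin(a)
  pts=[pr(np.array([pose[0]+cc*x-ss*y,pose[1]+ss*x+cc*y,z])) for x,y,z in[(X*.025,Y*.02,.178+h) for X,Y in((-1,-1),(1,-1),(1,1),(-1,1))]]
  print(np.round(pts).tolist()); cv2.polylines(im,[np.int32(np.round(pts))],True,(0,0,255),1)
cv2.imwrite("pics/w1.png",im); np.savez("w1.npz",M=M,**c)
E
```

```text
time_s: 1.75
tcp_pos: [0.6048, 0.1692, 0.3253]
eef_rot: [179.9, 0.0, -11.5]
contact_force: [-0.3, 0.7, 0.1]
gripper_width: 0.0876
[[341.0, 209.0], [342.0, 155.0], [297.0, 155.0], [297.0, 209.0]]
[[740.0, 205.0], [760.0, 136.0], [701.0, 139.0], [685.0, 208.0]]
```

View pics/w1.png

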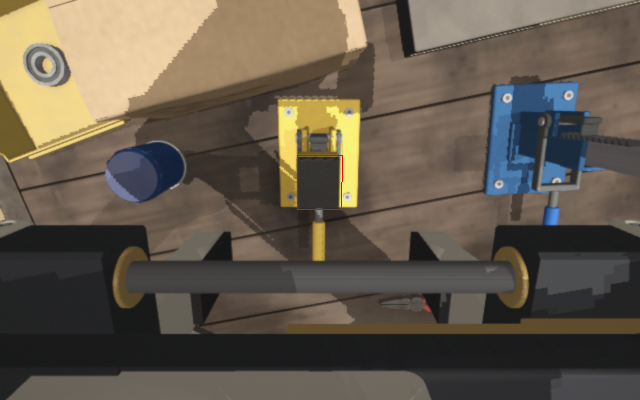

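The wrist view shows the yellow pad at (297–341,155–209), right on the predicted outline. Descending and gripping.

```bash
python3 -m handwheel '[0,0.1,-4.5,0,0,0, 0,0.1,-9,0,0,0, 0,0.1,-13,0,0,0, 0,0.1,-15.5,0,0,0, 0,0.1,-17,0,0,0, 0,0.1,-17.8,0,0,0, 0,0.1,-17.8,0,0,0]' 0
python3 -m handwheel '[0,0,0,0,0,0, 0,0,0,0,0,0, 0,0,0,0,0,0, 0,0,0,0,0,0, 0,0,0,0,0,0, 0,0,0,0,0,0]' 255 40
```

```text
time_s: 2.5
tcp_pos: [0.6037, 0.1715, 0.1468]
eef_rot: [179.9, 0.1, -11.4]
contact_force: [-1.0, -0.2, 0.4]
gripper_width: 0.0877
time_s: 3.1
tcp_pos: [0.6038, 0.1714, 0.147]
eef_rot: [179.9, 0.1, -11.4]
contact_force: [0.3, -0.3, -0.1]
gripper_width: 0.0452
```

```bash
python3 -m handwheel '[0,0,0,0,0,0, 0,0,0,0,0,0, 0,0,0,0,0,0, 0,0,0,0,0,0]'
```

```text
time_s: 3.5
tcp_pos: [0.6037, 0.1712, 0.1469]
eef_rot: [179.9, 0.1, -11.4]
contact_force: [0.2, -0.9, 0.3]
gripper_width: 0.0396
```

```bash
python3 -m handwheel '[0,0,0.5,0,0,0, 0,0,1.2,0,0,0, 0,0,2,0,0,0, 0,0,2.8,0,0,0, 0,0,3.6,0,0,0, 0,0,4,0,0,0, 0,0,4.4,0,0,0, 0,0,4.4,0,0,0]'
python3 - <<'E'
from plant import sensors, viewer
import cv2
s=sensors.get_state();print(s["tcp_pos"],s["contact_force"],s["gripper_width"])
cv2.imwrite("pics/s1.png",cv2.resize(viewer.capture("side")["img"][120:260,240:440,::-1],None,fx=4,fy=4,interpolation=cv2.INTER_CUBIC))
E
```

```text
time_s: 4.3
tcp_pos: [0.6036, 0.1712, 0.1902]
eef_rot: [179.8, 0.1, -11.4]
contact_force: [4.6, -0.7, -8.4]
gripper_width: 0.0402
[0.60360783 0.17120488 0.19016673] [ 4.61916601 -0.74281514 -8.44309066] 0.0402233841980625
```

View pics/s1.png

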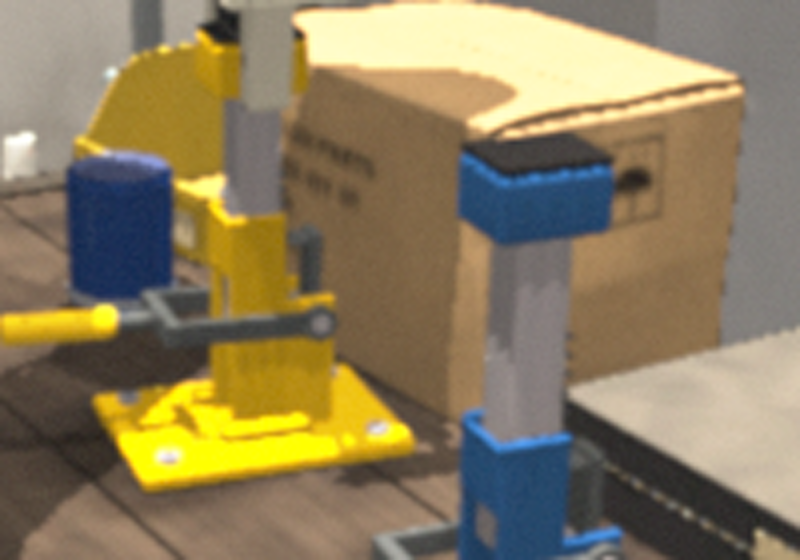

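The yellow head has come up about 43 mm in the grip, with its pad at (250,30) in the crop. I'll go on to 0.068.

```bash
python3 -m handwheel '[0,0,0.6,0,0,0, 0,0,1.2,0,0,0, 0,0,1.8,0,0,0, 0,0,2.2,0,0,0, 0,0,2.5,0,0,0, 0,0,2.5,0,0,0, 0,0,2.5,0,0,0]'
```

```text
time_s: 5.05
tcp_pos: [0.6036, 0.1712, 0.2146]
eef_rot: [179.8, 0.2, -11.4]
contact_force: [6.1, -0.6, -11.5]
gripper_width: 0.04
```

```bash
python3 -m handwheel '[0,0,-0.3,0,0,0, 0,0,-0.3,0,0,0, 0,0,-0.3,0,0,0]'; python3 -m handwheel '[0,0,0,0,0,0, 0,0,0,0,0,0, 0,0,0,0,0,0, 0,0,0,0,0,0, 0,0,0,0,0,0, 0,0,0,0,0,0, 0,0,0,0,0,0, 0,0,0,0,0,0]' 0;  python3 -m handwheel '[0,0,3,0,0,0, 0,0,6,0,0,0, 0,0,9,0,0,0, 0,0,12,0,0,0, 0,0,12,0,0,0, 0,0,12,0,0,0]' 0
cat > look.py <<'E'
import sys,numpy as np,cv2
from plant import sensors, viewer
s=sensors.get_state();print({k:np.round(s[k],4).tolist() for k in("time_s","tcp_pos","eef_rot","contact_force","gripper_width")})
tag=sys.argv[1]
for n in("side","top"):
    c=viewer.capture(n); cv2.imwrite(f"pics/{n}{tag}.png",c["img"][:,:,::-1])
E
python3 look.py 2
python3 - <<'E'
from ov import *
s=cv2.imread("pics/side2.png");out=[];k=4
off=(270,100)
for h in(.056,.064,.072):
    im=cv2.resize(s[100:250,270:350],None,fx=k,fy=k,interpolation=cv2.INTER_CUBIC)
    box("side",im,(.605,.1701,-.2),(.1,-.85),.025,.02,.150+h,.178+h,k,np.array(off),(0,0,255)); out.append(im)
cv2.imwrite("pics/ov2.png",cv2.resize(cv2.hconcat(out),None,fx=.8,fy=.8,interpolation=cv2.INTER_AREA))
E
```

```text
time_s: 5.35
tcp_pos: [0.6036, 0.1712, 0.2119]
eef_rot: [179.8, 0.1, -11.4]
contact_force: [3.0, -0.7, -5.6]
gripper_width: 0.04
time_s: 6.15
tcp_pos: [0.6036, 0.1712, 0.2118]
eef_rot: [179.8, 0.1, -11.4]
contact_force: [-0.4, 0.8, 0.4]
gripper_width: 0.0876
time_s: 6.75
tcp_pos: [0.6037, 0.1713, 0.3325]
eef_rot: [179.9, 0.1, -11.4]
contact_force: [0.5, 0.6, -1.7]
gripper_width: 0.088
{'time_s': 6.75, 'tcp_pos': [0.6037, 0.1713, 0.3325], 'eef_rot': [179.9125, 0.0921, -11.4174], 'contact_force': [0.5252, 0.5593, -1.7315], 'gripper_width': 0.088}
```

View pics/ov2.png

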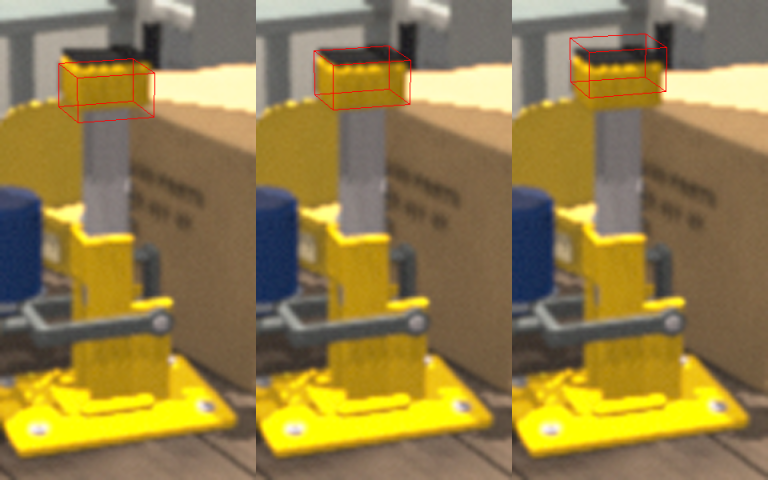

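View pics/side2.png

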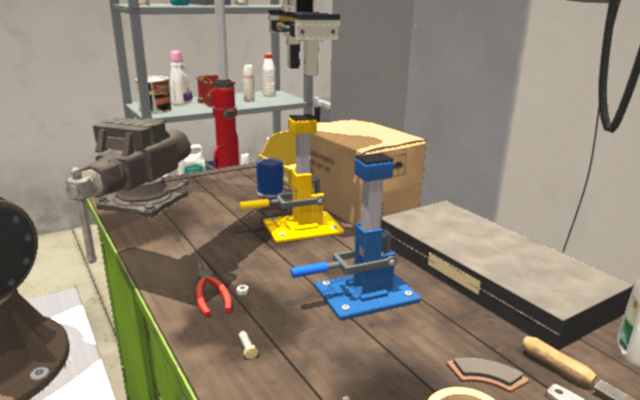

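Yellow sits on 0.064. To confirm that blue is on the same tooth, I'll put the wrist camera midway between the two heads.

```bash
python3 -m handwheel '[-0.3,-3,0,0,0,0.01, -0.6,-6.5,0,0,0,0.02, -1,-10,0,0,0,0.02, -1.4,-14,0,0,0,0.02, -1.4,-14,0,0,0,0.02, -1.4,-14,0,0,0,0.02, -1.4,-14,0,0,0,0.02]'
cat > w.py <<'E'
import sys
from plant import sensors, viewer
import cv2,numpy as np
from scipy.spatial.transform import Rotation as R
s=sensors.get_state(); c=viewer.capture("wrist")
T=np.eye(4);T[:3,:3]=R.from_euler("xyz",s["eef_rot"],degrees=True).as_matrix();T[:3,3]=s["tcp_pos"]
M=np.linalg.inv(T@c["mount"])
cv2.imwrite(f"pics/w{sys.argv[1]}.png",c["img"][:,:,::-1]); np.savez(f"w{sys.argv[1]}.npz",M=M,**c)
E
python3 w.py 2
```

```text
time_s: 7.55
tcp_pos: [0.5891, 0.0314, 0.33]
eef_rot: [179.8, 0.3, -10.3]
contact_force: [-0.2, 0.1, -0.6]
gripper_width: 0.0877
```

View pics/w2.png

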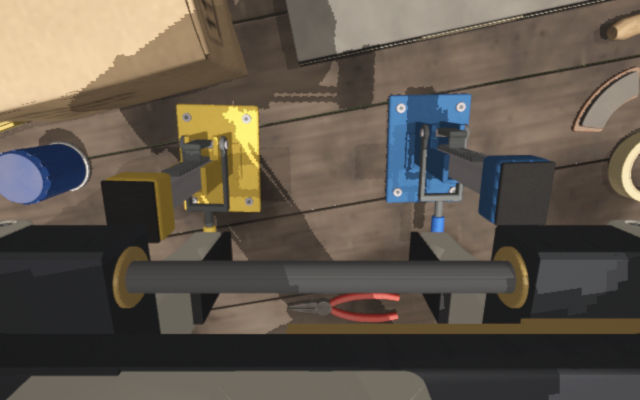

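```bash
python3 - <<'E'
import cv2,numpy as np
import fit
d=np.load("w2.npz"); M=d["M"]; im0=cv2.imread("pics/w2.png")
class D(dict):pass
fit.C["w"]={"camera_from_world":M,"camera_matrix":d["camera_matrix"]}
from ov import box
def crop(x,y,w,h,k,pose,b,hs,n):
    o=[]
    for hh in hs:
        im=cv2.resize(im0[y:y+h,x:x+w],None,fx=k,fy=k,interpolation=cv2.INTER_CUBIC)
        box("w",im,pose,b,.025,.02,.150+hh,.178+hh,k,np.array((x,y)),(0,0,255))
        box("w",im,pose,b,.075,.055,0,.010,k,np.array((x,y)),(255,0,255)); o.append(im)
    cv2.imwrite(n,cv2.vconcat(o) if w>h*1.05 else cv2.hconcat(o))
crop(90,90,180,155,1.7,(.605,.1701,-.2),(0,0),(.056,.064,.072),"pics/o3.png")
crop(375,80,190,155,1.7,(.5692,-.1145,-.1522),(0,0),(.056,.064,.072),"pics/o4.png")
E
python3 -c "
import cv2
for n in('o3','o4'):
  print(cv2.imread('pics/%s.png'%n).shape)
cv2.imwrite('pics/o5.png',cv2.resize(cv2.hconcat([cv2.imread('pics/o3.png'),cv2.imread('pics/o4.png')]),None,fx=.75,fy=.75,interpolation=cv2.INTER_AREA))"
```

```text
(792, 306, 3)
(792, 323, 3)
```

View pics/o5.png

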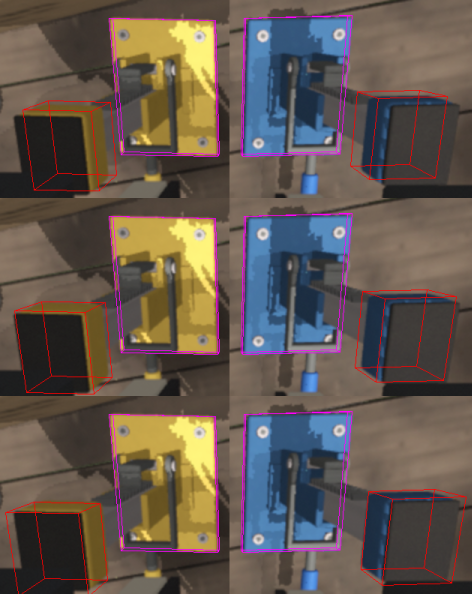

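Run:
```python
import cv2
im=cv2.imread("pics/w2.png")
cv2.imwrite("pics/z1.png",cv2.resize(im[85:240,380:565],None,fx=4.2,fy=3.8,interpolation=cv2.INTER_CUBIC))
cv2.imwrite("pics/z2.png",cv2.resize(im[95:250,90:275],None,fx=4.2,fy=3.8,interpolation=cv2.INTER_CUBIC))
```

```text
(no output)
```

View pics/z1.png

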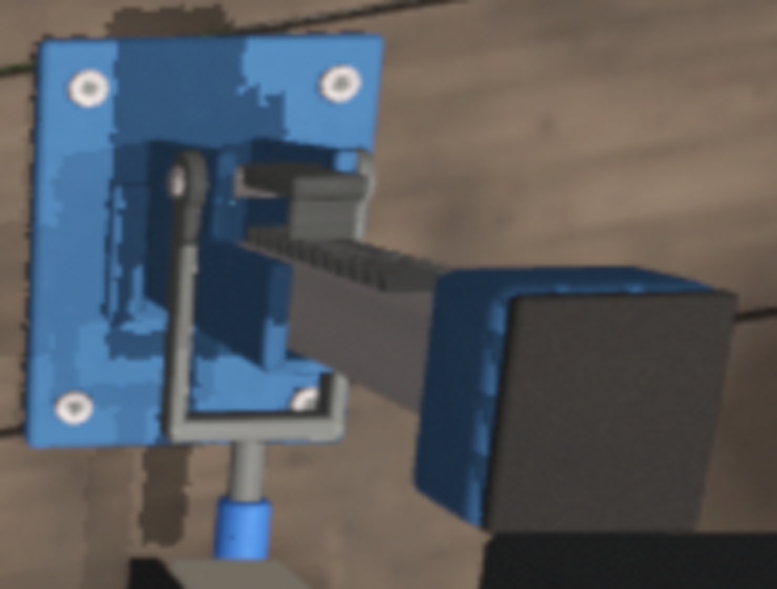

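View pics/z2.png

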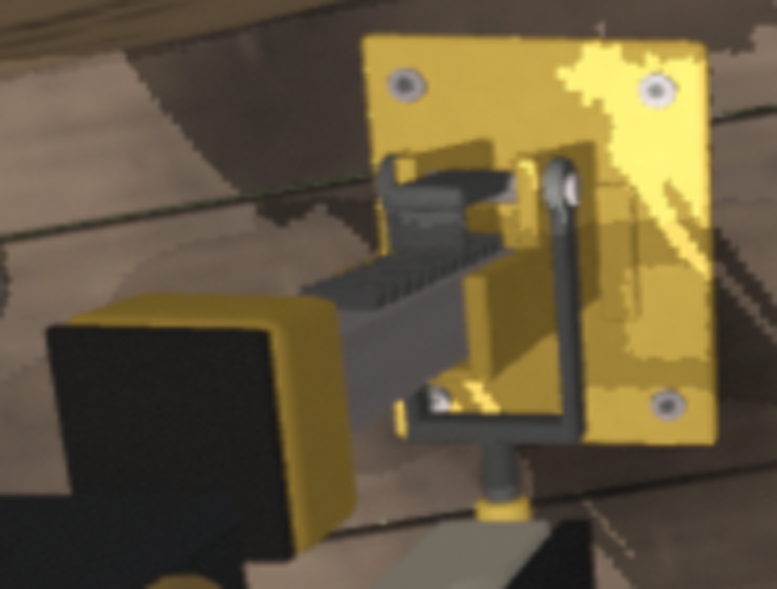

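Run:
```python
import numpy as np, fit
from scipy.optimize import least_squares
d=np.load("w2.npz"); fit.C["w"]={"camera_from_world":d["M"],"camera_matrix":d["camera_matrix"]}
k=np.array([4.2,3.8])
def U(off,p): return np.array(off)+(np.array(p)+.5)/k-.5
B=lambda sx,sy:(sx*.075,sy*.055,.010,0)
L=lambda sx,sy:(sx*.025,sy*.02,.150,1)
P=lambda sx,sy:(sx*.024,sy*.019,.182,1)
bl=[(B(1,1),(38,40)),(B(1,-1),(383,35)),(B(-1,1),(27,445)),(L(1,1),(440,272)),(L(-1,1),(417,485)),(L(1,-1),(640,268)),(P(1,1),(515,293)),(P(1,-1),(737,293)),(P(-1,1),(487,530))]
ye=[(B(1,1),(362,35)),(B(1,-1),(707,43)),(B(-1,-1),(716,443)),(L(1,-1),(345,305)),(L(-1,-1),(355,500)),(L(1,1),(130,295)),(P(1,-1),(270,330)),(P(-1,-1),(295,558)),(P(1,1),(48,325))]
for nm,o,off in(("B",bl,(380,85)),("Y",ye,(90,95))):
    def f(v):
        c,s=np.cos(v[2]),np.sin(v[2])
        return np.concatenate([fit.proj("w",np.array([v[0]+c*p[0]-s*p[1],v[1]+s*p[0]+c*p[1],p[2]+p[3]*v[3]]))-U(off,u) for p,u in o])
    s=least_squares(f,[.6,0,0,.06],loss="soft_l1"); print(nm,s.x.round(4),np.abs(f(s.x)).max().round(1), np.round(f(s.x).reshape(-1,2),1).tolist())
```

```text
B [ 0.5671 -0.1169 -0.1578  0.0622] 3.7 [[1.0, -0.2], [1.8, -0.7], [0.3, 1.5], [-3.0, -1.8], [-3.7, 1.5], [-0.7, -1.8], [0.8, 0.7], [1.3, -0.5], [-0.2, 1.7]]
Y [ 0.6051  0.1707 -0.2037  0.0618] 3.7 [[-1.0, -0.2], [-0.6, -0.1], [-0.3, 1.3], [0.8, -3.5], [3.7, 3.1], [2.4, -2.1], [-0.7, -0.1], [-0.2, 1.7], [-0.9, -0.0]]
```

In the wrist picture both heads fit at the same height (blue 62.2 mm, yellow 61.8 mm), so they are on the same tooth. Next is the blue lever: I'll tilt the tool back so the camera clears the head, and hover above the sleeve.

```bash
python3 -m handwheel '[-3,-3,0,-0.012,-0.08,0.006, -6,-6.5,0,-0.025,-0.16,0.012, -9,-10,0,-0.04,-0.24,0.02, -11.9,-13.2,-1,-0.046,-0.296,0.024, -11.9,-13.2,-5,-0.046,-0.296,0.024, -11.9,-13.2,-9.5,-0.046,-0.296,0.024, -11.9,-13.2,-13,-0.046,-0.296,0.024, -11.9,-13.2,-13,-0.046,-0.296,0.024]'
python3 -m handwheel '[0,0,0,0,0,0, 0,0,0,0,0,0]'
python3 w.py 3; python3 look.py 3
python3 - <<'E'
import numpy as np,cv2,fit
d=np.load("w3.npz"); fit.C["w"]={"camera_from_world":d["M"],"camera_matrix":d["camera_matrix"]}
im=cv2.imread("pics/w3.png"); a=-.155;c,s=np.cos(a),np.sin(a)
for x in(-.135,-.105,-.075):
    u=fit.proj("w",np.array([.568+c*x,-.116+s*x,.07])); print(u.round()); cv2.circle(im,tuple(map(int,u)),3,(0,0,255),1)
cv2.imwrite("pics/w3b.png",im)
E
```

```text
time_s: 8.4
tcp_pos: [0.467, -0.1004, 0.1957]
eef_rot: [179.8, -16.4, -8.8]
contact_force: [-1.0, -1.2, 0.2]
gripper_width: 0.0876
time_s: 8.6
tcp_pos: [0.4681, -0.0998, 0.1972]
eef_rot: [179.9, -16.5, -8.8]
contact_force: [0.0, -1.2, 0.7]
gripper_width: 0.0877
{'time_s': 8.65, 'tcp_pos': [0.4683, -0.0998, 0.1975], 'eef_rot': [179.8862, -16.5717, -8.7835], 'contact_force': [-0.773, -0.7237, -0.4113], 'gripper_width': 0.0879}
[321. 269.]
[321. 234.]
[321. 199.]
```

View pics/w3b.png

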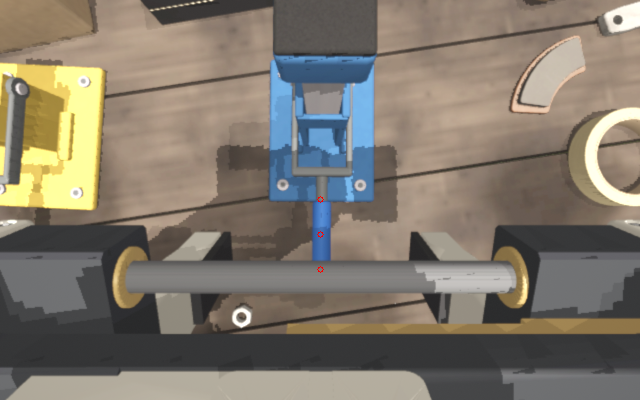

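View pics/side3.png

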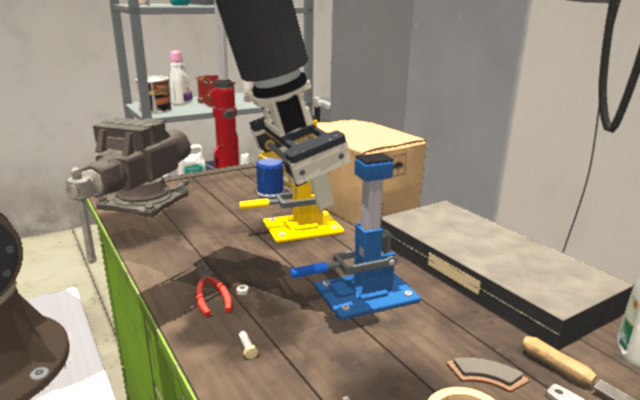

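The projected sleeve points lie along the sleeve's centre line (column 321, inner end at row 200). Descending over it.

```bash
python3 -m handwheel '[0,0,-4,0,0,0, 0.1,-0.1,-8,0,0,0, 0.15,-0.1,-11,0,0,0, 0.15,-0.1,-13,0,0,0, 0.15,-0.1,-14.5,0,0,0, 0.15,-0.1,-14.5,0,0,0, 0.15,-0.1,-14.5,0,0,0]'
python3 -m handwheel '[0,0,0,0,0,0, 0,0,0,0,0,0, 0,0,0,0,0,0, 0,0,0,0,0,0, 0,0,0,0,0,0, 0,0,0,0,0,0, 0,0,0,0,0,0, 0,0,0,0,0,0]' 255 20
python3 -m handwheel '[0,0,0,0,0,0, 0,0,0,0,0,0, 0,0,0,0,0,0, 0,0,0,0,0,0, 0,0,0,0,0,0]'
python3 look.py 4
```

```text
time_s: 9.45
tcp_pos: [0.4723, -0.1035, 0.0575]
eef_rot: [-179.8, -15.9, -8.8]
contact_force: [-0.3, -0.2, 0.9]
gripper_width: 0.0879
time_s: 10.25
tcp_pos: [0.4723, -0.1036, 0.0575]
eef_rot: [-179.8, -15.9, -8.8]
contact_force: [-0.2, 0.7, 0.4]
gripper_width: 0.0291
time_s: 10.75
tcp_pos: [0.4727, -0.102, 0.0574]
eef_rot: [-179.7, -16.0, -8.7]
contact_force: [-6.3, 15.3, 1.1]
gripper_width: 0.0155
{'time_s': 10.75, 'tcp_pos': [0.4727, -0.102, 0.0574], 'eef_rot': [-179.6745, -15.9908, -8.71], 'contact_force': [-6.2572, 15.2928, 1.0625], 'gripper_width': 0.0155}
```

View pics/side4.png

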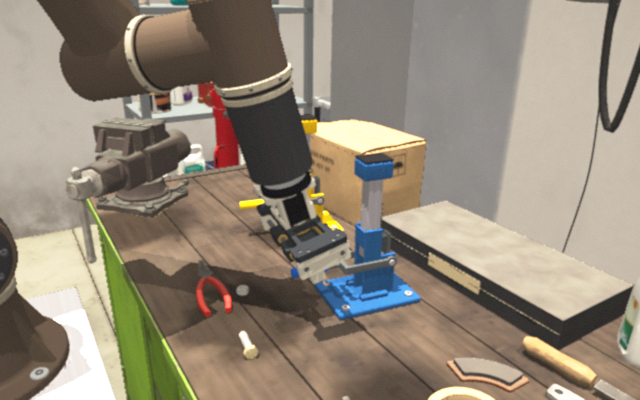

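Gripped at 15.5 mm. Now I lift the lever along its arc, easing off the side load.

```bash
python3 -m handwheel '[0,0.1,0.3,0,0,0, 0.05,0.1,1,0,0,0, 0.15,0.1,1.7,0,0,0, 0.25,0.1,2.4,0,0,0, 0.35,0.1,3,0,0,0, 0.42,0.1,3.4,0,0,0, 0.42,0.1,3.4,0,0,0, 0.42,0.1,3.4,0,0,0]'
python3 look.py 5
```

```text
time_s: 11.65
tcp_pos: [0.4761, -0.1018, 0.091]
eef_rot: [-179.7, -15.9, -8.8]
contact_force: [3.8, -6.7, -3.5]
gripper_width: 0.0155
{'time_s': 11.65, 'tcp_pos': [0.4761, -0.1018, 0.091], 'eef_rot': [-179.7323, -15.8988, -8.7732], 'contact_force': [3.8403, -6.7135, -3.5052], 'gripper_width': 0.0155}
```

View pics/side5.png

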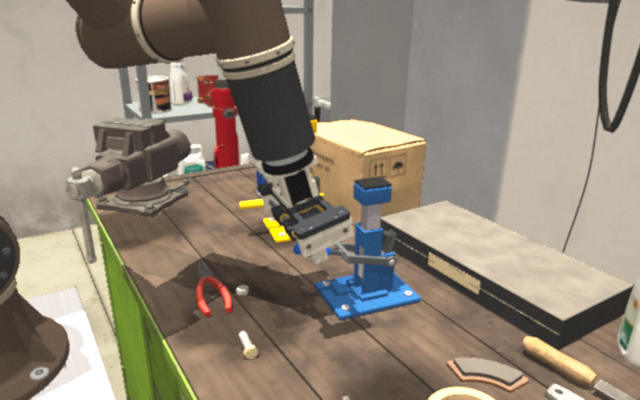

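The lever is up and the blue head is sinking, its pad now at (375,185). I'll hold here for 2.4 s more.

```bash
for i in 1 2 3; do python3 -m handwheel '[0,0,0,0,0,0, 0,0,0,0,0,0, 0,0,0,0,0,0, 0,0,0,0,0,0, 0,0,0,0,0,0, 0,0,0,0,0,0, 0,0,0,0,0,0, 0,0,0,0,0,0]'; done
python3 look.py 6
```

```text
time_s: 12.55
tcp_pos: [0.4761, -0.102, 0.091]
eef_rot: [-179.7, -15.9, -8.8]
contact_force: [4.7, -3.3, -3.8]
gripper_width: 0.0156
time_s: 13.35
tcp_pos: [0.4761, -0.102, 0.091]
eef_rot: [-179.7, -15.9, -8.8]
contact_force: [4.0, -4.8, -3.7]
gripper_width: 0.0154
time_s: 14.15
tcp_pos: [0.476, -0.102, 0.0909]
eef_rot: [-179.7, -15.9, -8.8]
contact_force: [3.9, -2.9, -3.8]
gripper_width: 0.0154
{'time_s': 14.15, 'tcp_pos': [0.476, -0.102, 0.0909], 'eef_rot': [-179.7465, -15.8829, -8.7746], 'contact_force': [3.8517, -2.929, -3.8375], 'gripper_width': 0.0154}
```

View pics/side6.png

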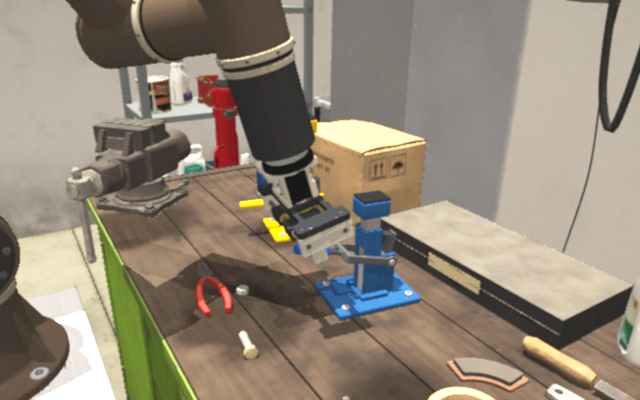

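The blue head is down, pad at (372,198), just above the column. I'll lower the lever gently, release it and back off.

```bash
python3 -m handwheel '[-0.1,0,-0.7,0,0,0, -0.2,0,-1.4,0,0,0, -0.3,0,-2.1,0,0,0, -0.38,0,-2.8,0,0,0, -0.4,0,-3.3,0,0,0, -0.4,0,-3.3,0,0,0]'
python3 -m handwheel '[0,0,0,0,0,0, 0,0,0,0,0,0, 0,0,0,0,0,0, 0,0,0,0,0,0, 0,0,0,0,0,0, 0,0,0,0,0,0, 0,0,0,0,0,0, 0,0,0,0,0,0]' 0
python3 -m handwheel '[0,0,2,0,0,0, 0,0,5,0,0,0, -1,0,9,0,0,0, -2,0,13,0,0,0, -2,0,17,0,0,0, -2,0,19,0,0,0, -2,0,19,0,0,0]' 0
python3 look.py 7; python3 w.py 7
```

```text
time_s: 14.85
tcp_pos: [0.4723, -0.1016, 0.0575]
eef_rot: [-179.7, -15.9, -8.7]
contact_force: [-2.5, 4.6, 3.3]
gripper_width: 0.0154
time_s: 15.65
tcp_pos: [0.4722, -0.1017, 0.0575]
eef_rot: [-179.7, -15.9, -8.7]
contact_force: [0.1, 0.4, -0.7]
gripper_width: 0.0735
time_s: 16.35
tcp_pos: [0.454, -0.1012, 0.2513]
eef_rot: [-179.6, -16.3, -8.7]
contact_force: [-0.6, -1.1, -1.5]
gripper_width: 0.0879
{'time_s': 16.35, 'tcp_pos': [0.454, -0.1012, 0.2513], 'eef_rot': [-179.5824, -16.2536, -8.7323], 'contact_force': [-0.6298, -1.0703, -1.4763], 'gripper_width': 0.0879}
```

View pics/side7.png

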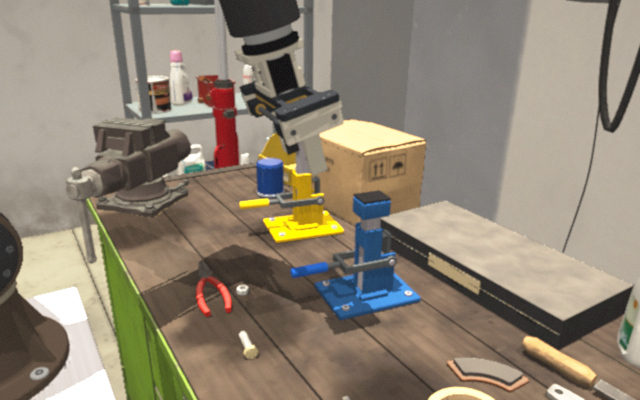

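View pics/w7.png

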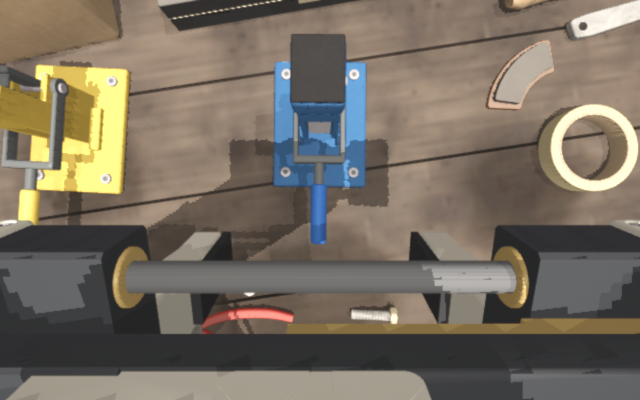

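The blue head looks down and the lever lies at rest, but the gripper hides the yellow head. I'll move aside and check both against the overlay.

```bash
python3 -m handwheel '[0,0,4,0,0,0, 0,-3,8,0,0,0, 0,-6,11,0,0,0, 0,-9,14,0,0,0, 0,-9,16,0,0,0, 0,-9,16,0,0,0, 0,-9,16,0,0,0]'
python3 look.py 8
python3 - <<'E'
from ov import *
s=cv2.imread("pics/side8.png");out=[];k=3.2
for pose,off,hs,b in(((.605,.1701,-.2),(265,100),(.064,),(.1,-.85)),((.5682,-.1155,-.155),(325,150),(0,.008),(0,0))):
  for h in hs:
    im=cv2.resize(s[off[1]:off[1]+150,off[0]:off[0]+80],None,fx=k,fy=k,interpolation=cv2.INTER_CUBIC)
    box("side",im,pose,b,.025,.02,.150+h,.178+h,k,np.array(off),(0,0,255)); out.append(im)
cv2.imwrite("pics/ov8.png",cv2.hconcat(out))
E
```

```text
time_s: 17.2
tcp_pos: [0.4514, -0.1917, 0.405]
eef_rot: [-179.7, -15.7, -8.8]
contact_force: [0.3, 0.3, -1.0]
gripper_width: 0.0877
{'time_s': 17.2, 'tcp_pos': [0.4514, -0.1917, 0.405], 'eef_rot': [-179.7189, -15.6948, -8.7807], 'contact_force': [0.3089, 0.2701, -1.0465], 'gripper_width': 0.0877}
```

View pics/ov8.png

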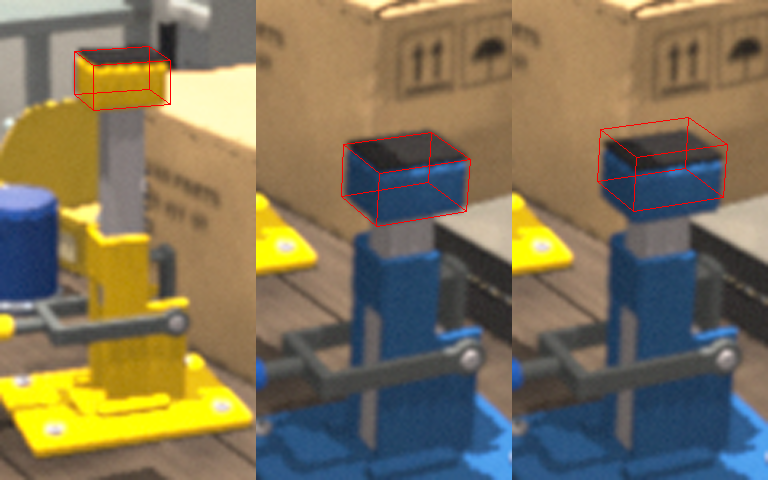

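View pics/side8.png

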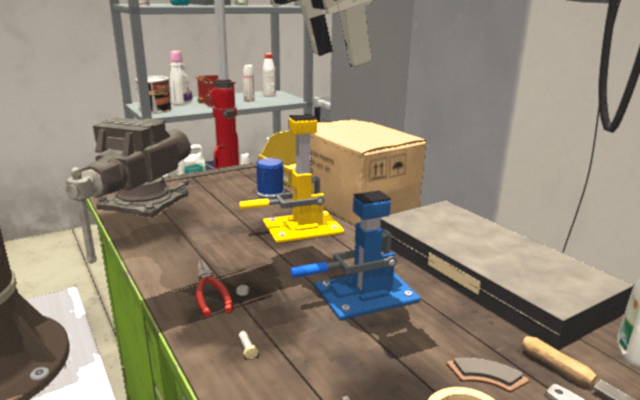

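The yellow head matches 0.064, the blue head matches home, and the arm is clear of both. Handing in.

```bash
python3 -c "
from plant import r
print(r.close_job())"
```

```text
the job is handed in; nothing more can be done
None
```

The job is done and handed in at about 17 s. I pulled the yellow head up to about 0.068 m and let it drop back onto the 0.064 m tooth. I then lifted the blue pawl lever about 33 mm and held it for roughly 3 s until the head was home. Finally I lowered the lever, let go and moved clear.

**Heights:** before I lowered blue, one wrist picture put both heads at the same height, 62.2 mm (blue) and 61.8 mm (yellow). That is 2 mm under the 0.064 tooth but equal for both. My first side-view fit had given about 66 mm relative to yellow, which also points to 0.064.

**Last checks:** the final side picture showed yellow still at 0.064, blue at 0 and the blue lever down. The wrist force was only noise (about 1 N) and the gripper was open in the air. The highest force reading I saw was about 16 N sideways, when the gripper closed on the lever sleeve. No check failed.

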